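# Hold the water-filter cap at its half-way mark

## Robot

A 7-joint arm with a two-finger parallel gripper is mounted at the origin on the work surface. World frame = base frame: x ahead of the robot, y to its left, z up, the work surface at z = 0. Lengths are in m, angles in degrees, forces in N, time in s.
With the tool pointing down it reaches from about 0.4 to 0.925 m from the base axis. Payload 4.1 kg.
Tool frame: the origin (TCP) lies on the centre line of the jaws, within the pads' length; the fingertips stand 25 mm ahead of it and the grasp point (between the pads) lies 6 mm ahead of it; z points along the fingers, y is the line along which they close (so a half turn about z gives the same grasp; the last joint's range is limited). The gripper opens to 85 mm and grips with 20 to 120 N. Pads are 22 mm wide; open, the fingers measure 114 mm over their backs; the gripper's body (76 mm by 85 mm) begins 54 mm behind the grasp point. The pads swing forward as they close: fully open they stand 13 mm farther back than shut.
Start: joints at [-5.672, 22.827, 2.584, 88.041, -1.071, 69.15, -2.905], TCP at [0.65, 0, 0.256] pointing down, gripper open.
Joint ranges: [-161.44, 161.44], [-28.35, 127.94], [-78.24, 83.42], [0, 140.83], [-78.03, 258.03], [13.02, 114.36], [-168.23, 168.23]. Speed limits (degrees/s): [147.25, 147.25, 180, 180, 180, 180, 180].

## Interface

Orientations are given as [roll, pitch, yaw] about the fixed x, y, z axes, in that order (R = Rz(yaw) Ry(pitch) Rx(roll)).
In Python, from cell import * gives the robot as it stands. Calls block until the motion is done:
- move_ptp(position, orientation): joint-space move of the TCP to a pose.
- move_l(position, ori=None, rate=0.15, max_force=None): straight line of the TCP; ori=None keeps the orientation; rate is the mean speed in m/s. With max_force (N) it stops when the force on the tool has changed by that much, and returns True; else False.
- set_joints(angles): joint-space move.
- set_gripper(opening, strength=None): finger opening in m; strength is the grip in N (None keeps the last); returns when the fingers have stopped.
- pause(seconds).
- solve_ik(position, orientation): joint angles nearest the present ones, or None.
- read_state(): the state.
- grab_frame(name): name is "scene" or "side" or "wrist"; returns a dict with "pixels" (400x640x3 uint8, red, green, blue), "camera_matrix" (3x3 intrinsics, pixels), "R" (3x3) and "t" (3): a world point X has camera coordinates R X + t. Camera axes: x right, y down, z forward; pixel columns grow to the right and rows downward; lengths in m; the calibration is good to about 2 mm. A picture is of the moment at which its call begins. There is no depth.
A pose or a line that the arm cannot do raises MotionError and nothing moves.
- hand_in(): hands the job in; it is judged then, once.
The state is a dict: "clock": time; "joint_positions": joint angles; "joint_vel": joint speeds; "joint_torque": joint torques, N m; "tcp_pos": TCP position; "orientation": TCP orientation; "force": force on the tool from outside, world axes, zero at the start; "ft_torque": the same for the moment, N m; "finger_gap": finger opening in m; "grip_force": force on a finger pad.
Only numpy, scipy, OpenCV 4.12 (cv2) and the standard library are available. Lean on these libraries where they do the work, as an engineer would, in place of code of your own. Each camera call takes 0.05 s, during which the arm holds its last target. There are 200 camera calls.

## Task

Lift the loose steel dust lid off the water-filter housing by its knob and set it down upright on the worktop (do not drop it). Then put the blue bayonet cap into the housing with its pins through the slots, fully down, and turn it clockwise to the yellow half-way mark, never as far as the lock click near the red mark. Finish holding the cap there in the gripper (it springs back if let go), with everything else on the worktop left where it was.

Things in the scene. Friction and masses are not known exactly. Their poses are not given: they have to be found in the camera images.
- housing: Water-filter housing, fixed: upright white cylinder, 116 mm diameter, 120 mm high, black collar. Origin under its centre, z up. On top a black shoulder (radius 46 to 58 mm) with colour marks, inside it a steel ledge 8 mm thick with a bore of radius 34 mm. Two slots about 15 mm wide cut the ledge out to radius 46 mm at the housing's +x and -x. Below is a cavity 27 mm high where the pins turn.
- mouth (a point): Centre of the housing's mouth, on its axis at the level of the ledge and shoulder top (120 mm above the worktop); axes as the housing.
- slot_mark (a point): White mark on the shoulder at a slot, 52 mm from the axis at the housing's +x. Each colour stands twice, half a turn apart: white at the slots, yellow 45 degrees and red 90 degrees clockwise of white, seen from above.
- halfway_mark (a point): Yellow half-way mark, on the shoulder 52 mm from the axis, 45 degrees clockwise (from above) of the white one. A cap pointer must end here.
- lock_mark (a point): One of the two red marks, 90 degrees clockwise of the white one. The lock catch clicks from about 70 degrees on, so stay well short of it.
- follower (a joint): Angle (rad) of the sprung orange follower in the housing: 0 at rest, growing clockwise from above to 1.4. The cap's pins meet it after about 0.09 rad of turn and push it, so it reads the cap's turn less about 0.09 (0.70 at the yellow mark). Its spring resists with 0.09 N m at 0 plus 0.15 N m per rad and turns the cap back if let go.
- dust_lid: Loose round steel dust lid on the housing, 92 mm diameter, 150 g nominal. Origin at the centre of its underside, z up: a boss of radius 29 mm (z 0 to 6 mm) that hangs in the bore, the disc (z 6 to 13 mm; its rim rests on the ledge), a neck, and a black round knob of 28 mm diameter from z 22 to 43 mm. On the worktop it stands on its boss.
- cap: Loose blue cap standing on its plug, 220 g nominal. Origin under the plug, z up. Plug radius 31 mm, z 0 to 20; flange radius 44 mm, z 20 to 24, lies on the ledge when fully down (origin 20 mm below mouth). Two 8 mm pins along its +x and -x, to radius 43 mm at z 6 mm, orange pointers above them. White grip bar 60 mm long in x, 14 mm thick in y, z 24 to 57 mm. Either way round fits.
- mug: Bystander: white mug, 76 mm diameter, 85 mm high, handle at its +y; origin under its centre. Trades sides with the cap.
- jar: Bystander: amber glass jar, 70 mm diameter, 100 mm high; origin under its centre.
- cartridge: Bystander: spare white filter cartridge standing upright, 60 mm diameter, 120 mm high; origin under its centre.
- strainer: Bystander: steel sink strainer with a small blue knob, 76 mm diameter, 31 mm high; origin under its centre.
- wrench: Bystander: wrench, 200 mm long along its x, lying flat; origin under its middle.
- valve: Bystander: brass ball valve with a yellow lever, 76 mm long along its x, 49 mm high; origin under its centre.
Mind the look-alikes: they are no part of the job. Several things have the shape of the cap; the one meant has the colours described above.

How it is judged:
By the outcome, as a careful person would: the job done as asked, in the order asked, and still so for the second after the job is handed in, while the arm keeps its last pose, push and grip.
It also fails if it takes over 70 s, if anything falls off the work surface, if the arm or the gripper's body presses on something with over 40 N, if the wrist force passes 120 N, or if a joint passes its speed limit or range.

## Working session

There is one attempt and no reset: what is moved stays moved. The work goes in short steps, each a Python script; the robot and the scene stay as the last script left them, time stands still between calls to the robot, and variables do not carry over. Pictures are saved under pics/ and viewed, at most 10 in all, crops included, and the job is handed in when it is done.

```bash
mkdir -p pics; ls
python3 - <<'E'
from cell import *
import cv2,numpy as np
fs=[]
for n in("scene","side"):
    f=grab_frame(n); cv2.imwrite(f"pics/{n}0.png",f["pixels"][:,:,::-1]); np.savez(f"pics/{n}0.npz",**f)
    print(n,-f["R"].T@f["t"],f["R"][2])
print(read_state()["clock"])
E
```

```text
pics
scene [ 1.22246275 -0.88484648  1.02648079] [-0.46374141  0.60462622 -0.64758864]
side [0.00407462 0.69919819 0.77734053] [ 0.48301821 -0.64947524 -0.58726086]
0.1
```

View pics/scene0.png

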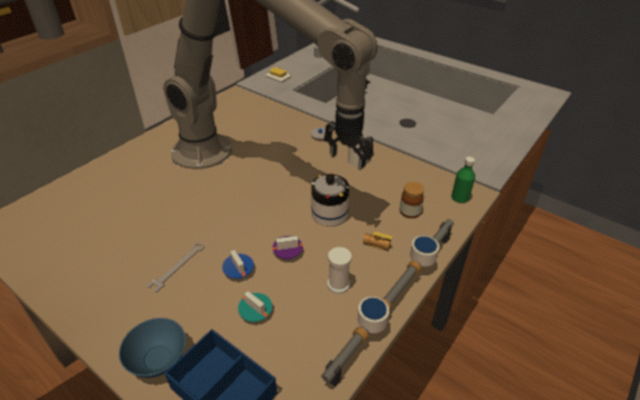

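View pics/side0.png

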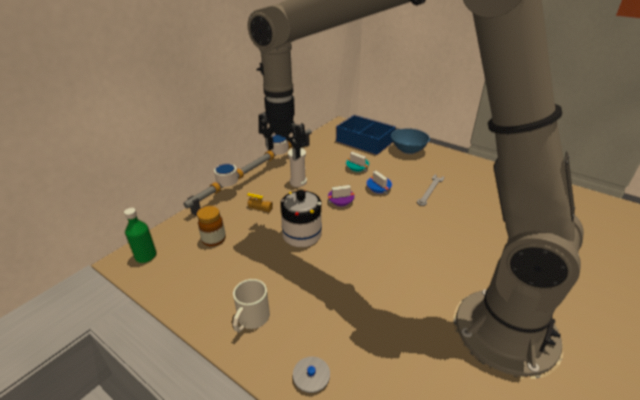

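Scene: housing at about (330,200). The cap-shaped candidates are blue (238,265), purple (288,247) and teal (255,305). Only the one at (238,265), or (379,183) in the side view, is blue with a white bar. I'll confirm it in one enlarged crop and get rough positions.

```bash
cat > h.py <<'E'
import numpy as np,cv2
def ray(f,uv):
    d=f["R"].T@np.linalg.solve(f["camera_matrix"],[uv[0],uv[1],1.]); return -f["R"].T@f["t"],d
def on_z(f,uv,z):
    c,d=ray(f,uv); return c+d*(z-c[2])/d[2]
def tri(f1,p1,f2,p2):
    (a,d),(b,e)=ray(f1,p1),ray(f2,p2)
    s=np.linalg.lstsq(np.c_[d,-e],b-a,rcond=None)[0]
    return (a+d*s[0]+b+e*s[1])/2, np.linalg.norm(a+d*s[0]-b-e*s[1])
def proj(f,X):
    p=f["camera_matrix"]@(f["R"]@np.asarray(X,float)+f["t"]); return p[:2]/p[2]
def hsv(f): return cv2.cvtColor(f["pixels"],cv2.COLOR_RGB2HSV)
def blobs(m,amin=20):
    n,l,s,c=cv2.connectedComponentsWithStats(m.astype(np.uint8)); return [(c[i].round(1),s[i,4],l==i) for i in range(1,n) if s[i,4]>=amin]
E
python3 - <<'E'
from h import *
S=dict(np.load("pics/scene0.npz"));D=dict(np.load("pics/side0.npz"))
a=S["pixels"][225:325,205:320];b=D["pixels"][140:215,320:406];c=S["pixels"][165:225,305:355];d=D["pixels"][180:250,270:335]
r=lambda x:cv2.resize(x,(390,290),interpolation=cv2.INTER_CUBIC)
cv2.imwrite("pics/crop1.png",np.vstack([np.hstack([r(a),r(b)]),np.hstack([r(c),r(d)])])[:,:,::-1])
for n,p,q in(("knob",(330,180),(300.5,196)),("blue",(238,265),(379,184)),("purple",(288,247),(341,197)),("teal",(255,305),(357,164))):
    print(n,*tri(S,p,D,q),on_z(S,p,.02))
for n,f,p in(("jar",S,(411,213)),("cart",S,(339,288)),("valve",S,(377,243)),("wr1",S,(155,286)),("wr2",S,(202,246)),("mug",D,(252,322)),("strainer",D,(311,380))): print(n,on_z(f,p,0.005))
E
```

```text
knob [0.58533773 0.01207127 0.13982228] 0.0021250100324997877 [0.50013931 0.13408758 0.02      ]
blue [ 0.5196157  -0.32725224  0.0214807 ] 0.0018728726065675727 [ 0.51947369 -0.32602022  0.02      ]
purple [ 0.5842528  -0.18989079  0.01962507] 0.0037509587157020614 [ 0.58609419 -0.18915033  0.02      ]
teal [ 0.65030842 -0.39656282  0.02176626] 8.070386051069256e-05 [ 0.64926662 -0.39572475  0.02      ]
jar [0.7919724  0.17101506 0.005     ]
cart [ 0.7824958  -0.21016925  0.005     ]
valve [ 0.77557402 -0.00599712  0.005     ]
wr1 [ 0.38332942 -0.50761839  0.005     ]
wr2 [ 0.37305665 -0.32975163  0.005     ]
mug [0.48238653 0.3270652  0.005     ]
strainer [0.28557401 0.35854969 0.005     ]
```

View pics/crop1.png

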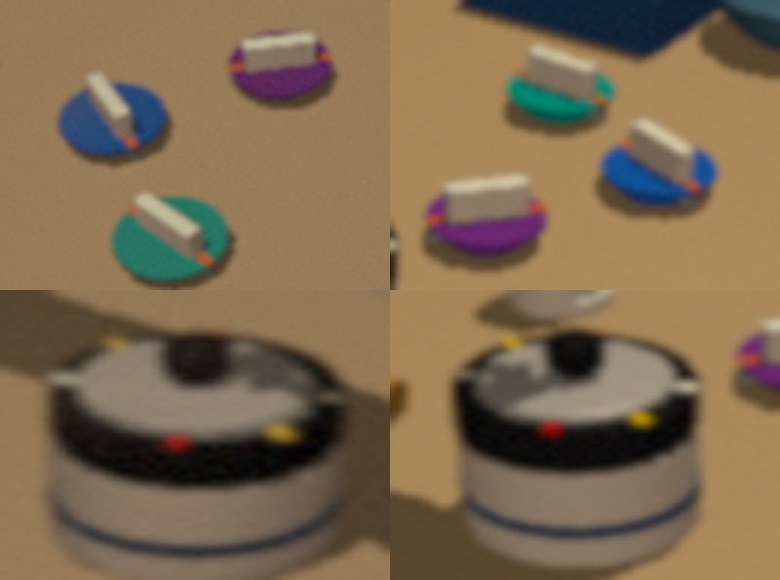

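Blue cap confirmed: blue flange, white bar and orange pointers, at (238,265) in the scene view and at world (0.520,-0.327). The housing is near (0.585,0.012), with white marks at its left and right in both views. Next I'll take wrist views over both.

Run:
```python
from cell import *
from h import *
print(read_state()["orientation"])
ims=[]
for n,p in(("wc",(.52,-.327,.33)),("wh",(.585,.012,.42))):
    move_ptp(list(p),read_state()["orientation"] if n=="wc" else [180,0,0]); pause(.3)
    f=grab_frame("wrist"); np.savez(f"pics/{n}.npz",**f); ims.append(f["pixels"])
    s=read_state(); print(s["clock"],s["tcp_pos"],s["orientation"],"cam",-f["R"].T@f["t"],f["R"][2])
cv2.imwrite("pics/w1.png",cv2.resize(np.hstack(ims),(800,250))[:,:,::-1])
```

```text
[-1.79901244e+02  6.31357067e-03  9.00103775e+01]
1.8 [ 0.52036378 -0.32645048  0.3298451 ] [-1.79891871e+02 -3.86737472e-03  9.00699951e+01] cam [ 0.52025527 -0.25331524  0.44738004] [-0.00145399 -0.28732546 -0.95783191]
4.025 [0.58500597 0.01175094 0.41992932] [ 1.79997691e+02  6.55625061e-03 -2.19605886e-02] cam [0.65774893 0.01137865 0.53752492] [-2.87371621e-01 -3.45716280e-04 -9.57819102e-01]
```

View pics/w1.png

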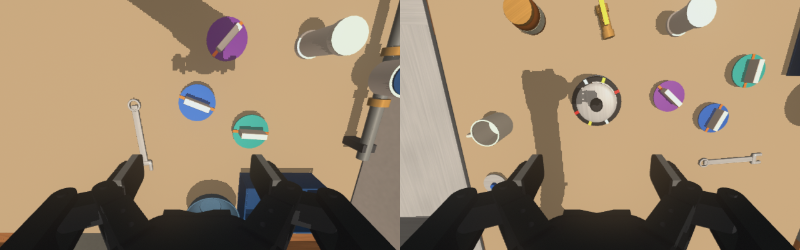

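The left half (wrist over the cap) shows the blue cap at about full-res (315,163). The right half shows the housing at about (315,160), with white, yellow and red marks around the shoulder. Next step: measure both with masks.

Run:
```python
from h import *
f=dict(np.load("pics/wh.npz")); H=hsv(f).astype(int); h,s,v=H[...,0],H[...,1],H[...,2]
w=np.zeros(h.shape,bool); w[105:215,260:375]=True
c0=np.array([.585,.012])
P={}
for n,m in(("red",((h<8)|(h>172))&(s>130)&(v>80)),("yel",(h>18)&(h<35)&(s>130)&(v>100)),("white",(s<50)&(v>150))):
    for c,a,_ in blobs(m&w,6):
        p=on_z(f,c,.12)[:2]
        if a<200: P.setdefault(n,[]).append(p)
        print(n,c,a,p.round(4),"r",np.hypot(*(p-c0)).round(4),"ang",np.degrees(np.arctan2(*(p-c0)[::-1])).round(1))
for n,m,z in(("knob",(v<60),.157),("steel",(s<60)&(v>90),.127)):
    for c,a,b in blobs(m&w,40):
        print(n,c,a,on_z(f,c,z).round(4))
f=dict(np.load("pics/wc.npz")); H=hsv(f).astype(int); h,s,v=H[...,0],H[...,1],H[...,2]
w[:]=False; w[120:205,270:360]=True
for n,m,z in(("blue",(h>100)&(h<125)&(s>100),.024),("org",((h<14)|(h>175))&(s>160)&(v>90),.026),("white",(s<40)&(v>200),.057)):
    for c,a,b in blobs(m&w,5):
        cnt=cv2.findContours(b.astype(np.uint8),0,2)[0][0]
        g=np.array([on_z(f,q[0].astype(float),z)[:2] for q in cnt])
        (x,y),r=cv2.minEnclosingCircle(g.astype(np.float32)); R=cv2.minAreaRect((g*1000).astype(np.float32))
        print(n,c,a,on_z(f,c,z).round(4),"circ",round(x,4),round(y,4),round(r,4),"rect",R)
a=np.load("pics/wh.npz")["pixels"][100:220,255:380]; b=f["pixels"][115:210,265:365]
cv2.imwrite("pics/crop2.png",np.hstack([cv2.resize(x,(400,400),interpolation=cv2.INTER_NEAREST) for x in(a,b)])[:,:,::-1])
```

```text
red [346.5 146.4] 43 [ 0.6083 -0.0341] r 0.0517 ang -63.2
red [282.4 179.9] 38 [0.5594 0.0589] r 0.0534 ang 118.7
yel [324.9 127.7] 38 [ 0.6343 -0.0031] r 0.0516 ang -17.0
yel [303.5 196.9] 32 [0.5332 0.0281] r 0.0542 ang 162.8
white [296.7 130.5] 41 [0.6305 0.0365] r 0.0517 ang 28.3
white [318.6 164.4] 2343 [0.5824 0.0056] r 0.0069 ang -111.8
white [292.  149.5] 6 [0.604  0.0437] r 0.037 ang 59.1
white [292.  158.5] 6 [0.591 0.044] r 0.0326 ang 79.3
knob [280.3 152.1] 156 [0.6054 0.0562 0.157 ]
knob [310.7 161.4] 65 [0.5931 0.0165 0.157 ]
steel [314.3 162. ] 3154 [0.5872 0.0118 0.127 ]
blue [320.2 150.3] 1141 [ 0.5274 -0.309   0.024 ] circ 0.5218 -0.324 0.0426 rect ((528.2384033203125, -307.720947265625), (39.47494888305664, 85.08213806152344), 68.42577362060547)
blue [308.1 179.3] 850 [ 0.5097 -0.3522  0.024 ] circ 0.5174 -0.3352 0.0427 rect ((510.6874084472656, -352.1627502441406), (38.05045700073242, 85.17467498779297), 68.5021743774414)
white [314.5 168.9] 399 [ 0.5193 -0.3299  0.057 ] circ 0.5196 -0.3302 0.0296 rect ((519.4781494140625, -329.9847412109375), (12.913393020629883, 58.405052185058594), 68.7032699584961)
```

View pics/crop2.png

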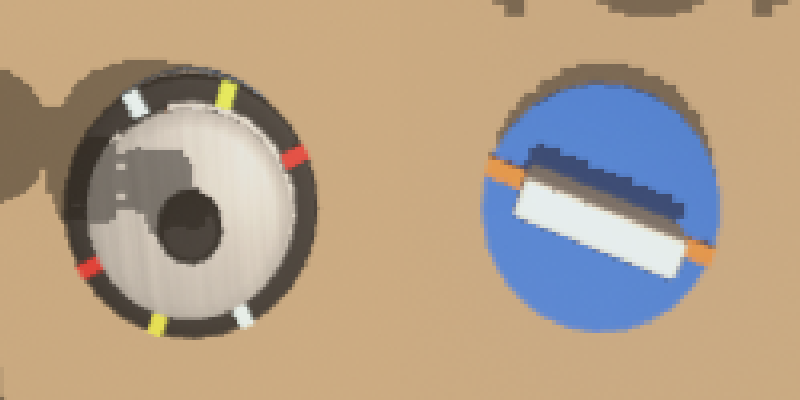

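Marks lie at r of about 52 mm, as they should. The housing centre is (0.5838,0.0124) and the white mark is at yaw +27.6°. The cap is at (0.5195,-0.330) with its bar along -21.4°. Both agree with the given sizes. Now the lid.

Run:
```python
from cell import *
from h import *
f=dict(np.load("pics/wh.npz")); print(proj(f,(.5838,.0124,.157)))
O=[180,0,0]
def st(t): s=read_state(); print(t,round(s["clock"],2),s["tcp_pos"].round(4) if hasattr(s["tcp_pos"],"round") else s["tcp_pos"],"gap",s["finger_gap"],"grip",s["grip_force"],"F",np.round(s["force"],1))
set_gripper(.06,40)
move_l([.5838,.0124,.22],O,.25); 
print(move_l([.5838,.0124,.157],O,.06,max_force=8)); st("at knob")
set_gripper(.0,40); st("gripped")
move_l([.5838,.0124,.24],O,.12); st("lifted")
move_l([.63,.20,.24],O,.25); move_l([.63,.20,.065],O,.15)
f=grab_frame("side"); cv2.imwrite("pics/lid.png",cv2.resize(f["pixels"][130:380,150:450],(720,600))[:,:,::-1])
print(move_l([.63,.20,.030],O,.02,max_force=3)); st("down")
```

```text
[313.83904523 168.35917563]
False
at knob 6.55 [0.5842 0.0124 0.1575] gap 0.06002967691873761 grip 0.0 F [0.8 0.  0.1]
gripped 6.95 [0.5841 0.0124 0.1576] gap 0.026578880339970804 grip 39.55828644102439 F [ 0.  -0.   3.3]
lifted 7.79 [0.5831 0.0124 0.239 ] gap 0.026506046730927574 grip 39.401289996894775 F [ 0.3 -0.1 -1.7]
True
down 11.16 [0.6299 0.2    0.0436] gap 0.026583916191271487 grip 39.886685611418216 F [-0.7  0.   4.3]
```

View pics/lid.png

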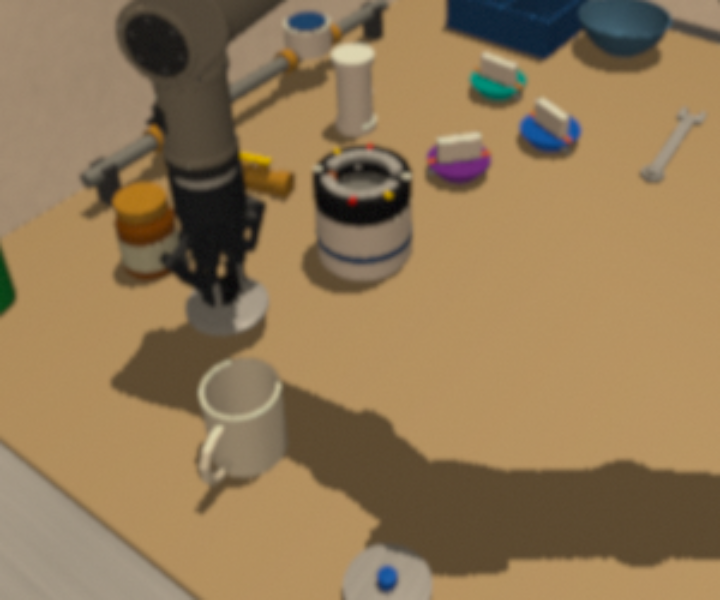

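The lid hangs level at crop (227,300) and touched down at TCP z 0.0436, which matches the expected 0.0435. The housing mouth is open at (362,180). I'll release, refine the slot direction from a wrist view, then grasp the cap.

Run:
```python
from cell import *
from h import *
def st(t): s=read_state(); print(t,round(s["clock"],2),np.round(s["tcp_pos"],4),np.round(s["orientation"],2),"gap",round(s["finger_gap"],4),"grip",round(s["grip_force"],1),"F",np.round(s["force"],1))
set_gripper(.06,40); pause(.2)
move_l([.63,.20,.25],[180,0,0],.2)
move_l([.5838,.0124,.30],[180,0,0],.25); pause(.3)
f=grab_frame("wrist"); np.savez("pics/wh2.npz",**f)
H=hsv(f).astype(int); h,s,v=H[...,0],H[...,1],H[...,2]
for n,m in(("red",((h<8)|(h>172))&(s>130)&(v>80)),("yel",(h>20)&(h<35)&(s>130)&(v>100)),("white",(s<50)&(v>150))):
    for c,a,_ in blobs(m,15):
        p=on_z(f,c,.12)[:2]; d=p-[.5838,.0124]
        if .047<np.hypot(*d)<.057 and a<500: print(n,c,a,p.round(4),np.hypot(*d).round(4),np.degrees(np.arctan2(d[1],d[0])).round(1))
O=[180,0,-21.4]
set_gripper(.04); move_ptp([.5195,-.330,.20],O); pause(.3)
f=grab_frame("wrist"); np.savez("pics/wc2.npz",**f)
H=hsv(f).astype(int); h,s,v=H[...,0],H[...,1],H[...,2]; st("over")
u=proj(f,(.5195,-.33,.057)); print(u)
for n,m,z in(("white",(s<40)&(v>190),.057),("org",((h<18)|(h>175))&(s>150)&(v>120),.026),("blue",(h>100)&(h<125)&(s>100),.024)):
    for c,a,b in blobs(m,30):
        if np.hypot(*(c-u))>120: continue
        cnt=max(cv2.findContours(b.astype(np.uint8),0,2)[0],key=len)
        g=np.array([on_z(f,q[0].astype(float),z)[:2] for q in cnt])*1000
        print(n,c,a,on_z(f,c,z).round(4),cv2.minAreaRect(g.astype(np.float32)))
cv2.imwrite("pics/w3.png",np.hstack([cv2.resize(x,(400,250)) for x in(np.load("pics/wh2.npz")["pixels"],f["pixels"])])[:,:,::-1])
```

```text
red [360.9 159.3] 77 [ 0.6083 -0.0342] 0.0527 -62.3
red [272.4 204.2] 70 [0.5596 0.0587] 0.0523 117.6
yel [331.4 133.4] 79 [ 0.6343 -0.0034] 0.0529 -17.4
yel [301.3 226.5] 65 [0.5338 0.0279] 0.0524 162.8
white [337.7 223.4] 67 [ 0.5375 -0.0121] 0.0524 -152.1
over 16.32 [ 0.52   -0.3294  0.2002] [-1.7999e+02 -2.0000e-02 -2.1330e+01] gap 0.0399 grip 0.0 F [-0.3 -0.3  0.4]
[315.32937241 192.23231923]
white [315.4 174. ] 385 [ 0.5356 -0.3363  0.057 ] ((534.2745361328125, -335.469970703125), (12.758736610412598, 27.2010440826416), 69.1189193725586)
white [314.9 215.6] 136 [ 0.498  -0.3212  0.057 ] ((499.287353515625, -322.3163146972656), (12.485481262207031, 14.191007614135742), 68.70484161376953)
org [315.3 147.5] 88 [ 0.5546 -0.3437  0.026 ] ((554.6751098632812, -343.3913269042969), (6.009614944458008, 12.902654647827148), 68.89258575439453)
org [203.8 186.8] 89 [ 0.5589 -0.2212  0.026 ] ((558.8607177734375, -221.19215393066406), (13.941754341125488, 6.916632175445557), 47.25143051147461)
blue [293.8 180.8] 2097 [ 0.5305 -0.3103  0.024 ] ((528.5739135742188, -307.8409729003906), (38.09860610961914, 85.68062591552734), 67.65335845947266)
blue [336.8 181.2] 2076 [ 0.5139 -0.3518  0.024 ] ((510.8717346191406, -352.5881652832031), (38.487327575683594, 85.66238403320312), 69.00576782226562)
```

View pics/w3.png

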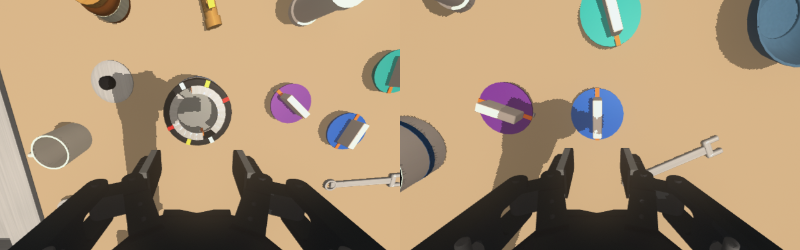

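The lid is standing upright at left (112,82), the mouth is open at (197,110), and the cap is centred under the jaws at right (597,113). Refined values: mouth (0.5840,0.0123), slot yaw 27.7°; cap (0.5197,-0.3302), yaw -21.2°. Now I'll grasp it and insert.

```bash
cat >> h.py <<'E'
from cell import read_state
def st(t): s=read_state(); print(t,round(s["clock"],2),np.round(s["tcp_pos"],4),np.round(s["orientation"],2),"gap",round(s["finger_gap"],4),"grip",round(s["grip_force"],1),"F",np.round(s["force"],1),"T",np.round(s["ft_torque"],2),flush=True)
E
python3 - <<'E'
from h import *
from cell import *
O=[180,0,-21.2]
move_l([.5197,-.3302,.10],O,.15)
print(move_l([.5197,-.3302,.053],O,.05,max_force=8)); st("at bar")
set_gripper(0,80); st("grip")
move_l([.5197,-.3302,.22],O,.15); st("lift")
O=[180,0,27.7]
move_l([.584,.0123,.22],O,.2); pause(.2); st("over")
f=grab_frame("wrist"); np.savez("pics/wi.npz",**f)
print(move_l([.584,.0123,.178],O,.08,max_force=8)); st("near")
p=read_state()["tcp_pos"]; e=np.array([.584,.0123])-np.array(p)[:2]
g=grab_frame("scene")
print(move_l([.584+e[0],.0123+e[1],.153],O,.02,max_force=8)); st("in")
g2=grab_frame("scene"); g3=grab_frame("side")
r=lambda x,s:cv2.resize(x,s,interpolation=cv2.INTER_CUBIC)
cv2.imwrite("pics/ins.png",np.vstack([np.hstack([r(f["pixels"],(400,300)),r(g["pixels"][135:225,270:390],(400,300))]),np.hstack([r(g2["pixels"][135:225,270:390],(400,300)),r(g3["pixels"][165:255,245:365],(400,300))])])[:,:,::-1])
E
```

```text
False
at bar 18.23 [ 0.52   -0.3304  0.0534] [ 1.7999e+02 -5.0000e-02 -2.1200e+01] gap 0.0398 grip 0.0 F [-0.1  0.3  0.5] T [-0.01  0.04  0.01]
grip 18.57 [ 0.5201 -0.3304  0.0535] [ 1.80e+02 -6.00e-02 -2.12e+01] gap 0.0128 grip 78.6 F [0.3 0.4 1.9] T [-0.06  0.04  0.04]
lift 19.84 [ 0.519  -0.3297  0.2188] [-1.7999e+02  1.4000e-01 -2.1200e+01] gap 0.013 grip 77.9 F [ 0.5 -0.3 -2.4] T [-0.01  0.02 -0.03]
over 21.93 [0.5839 0.0116 0.22  ] [1.7999e+02 1.0000e-02 2.7630e+01] gap 0.0129 grip 77.9 F [ 0.1  0.9 -2.6] T [ 0.01 -0.04 -0.02]
False
near 22.66 [0.5842 0.0123 0.178 ] [ 1.7999e+02 -1.0000e-02  2.7700e+01] gap 0.013 grip 77.9 F [ 0.6  0.8 -2.9] T [-0.03  0.02 -0.03]
False
in 24.11 [0.5837 0.0124 0.1535] [-179.99   -0.     27.7 ] gap 0.0127 grip 78.6 F [-2.8 -0.9  3.2] T [-0.04  0.58 -0.02]
```

View pics/ins.png

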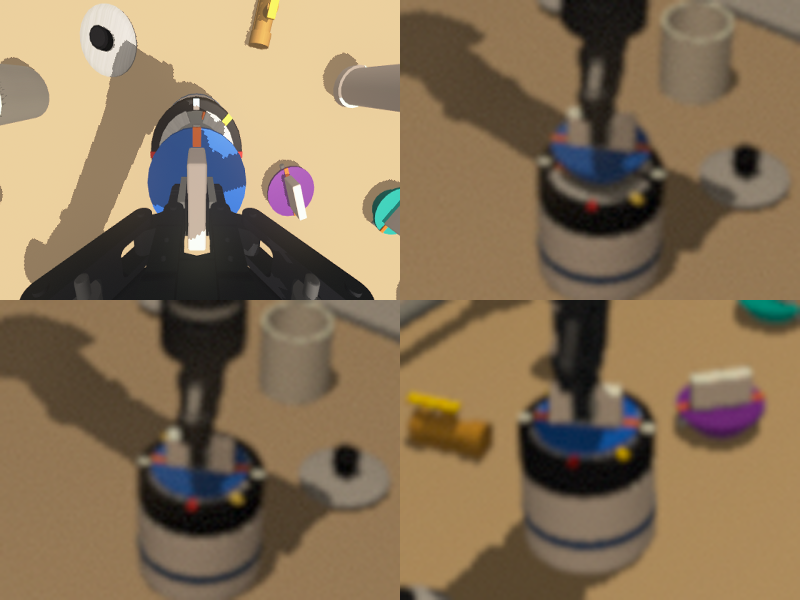

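The cap is down, with its flange within the collar and pointers at the white marks (bottom left (145,462) and (255,475)). Contact came at the seated height. Now turn clockwise in steps, with a light press.

Run:
```python
from h import *
from cell import *
for a in(9,18,27,36,45):
    b=move_l([.584,.0123,.1528],[180,0,27.7-a],.1,max_force=25); st(f"{a} {b}")
    if b: break
pause(.3); st("end")
f=grab_frame("wrist"); g2=grab_frame("scene"); g3=grab_frame("side"); np.savez("pics/wt.npz",**f)
r=lambda x,s:cv2.resize(x,s,interpolation=cv2.INTER_CUBIC)
cv2.imwrite("pics/turn.png",np.vstack([r(f["pixels"][100:260,200:440],(800,300)),np.hstack([r(x,(400,300)) for x in(g2["pixels"][135:225,270:390],g3["pixels"][165:255,245:365])])])[:,:,::-1])
```

```text
9 False 24.52 [0.585  0.0128 0.1534] [ 1.7997e+02 -1.4000e-01  1.8870e+01] gap 0.0127 grip 78.8 F [-0.2  1.   3.5] T [0.1  0.01 0.01]
18 False 24.82 [0.5851 0.0127 0.1535] [ 1.80e+02 -1.50e-01  9.94e+00] gap 0.0129 grip 78.9 F [1.2 1.3 4.3] T [ 0.14 -0.15 -0.01]
27 False 25.13 [0.5851 0.0126 0.1534] [-1.7998e+02 -1.4000e-01  9.5000e-01] gap 0.0127 grip 79.0 F [1.8 1.6 4.9] T [ 0.08 -0.34  0.05]
36 False 25.44 [0.585  0.0124 0.1535] [-1.7997e+02 -1.4000e-01 -8.0700e+00] gap 0.0126 grip 79.1 F [2.  1.5 4.6] T [ 0.12 -0.36  0.01]
45 False 25.75 [0.585  0.0124 0.1535] [-1.7995e+02 -1.3000e-01 -1.7070e+01] gap 0.0129 grip 79.1 F [2.9 0.5 5.8] T [ 0.06 -0.3   0.07]
end 26.05 [0.585  0.0124 0.1535] [-1.7994e+02 -1.3000e-01 -1.7060e+01] gap 0.0127 grip 79.1 F [2.9 0.8 5.1] T [ 0.11 -0.41  0.07]
```

View pics/turn.png

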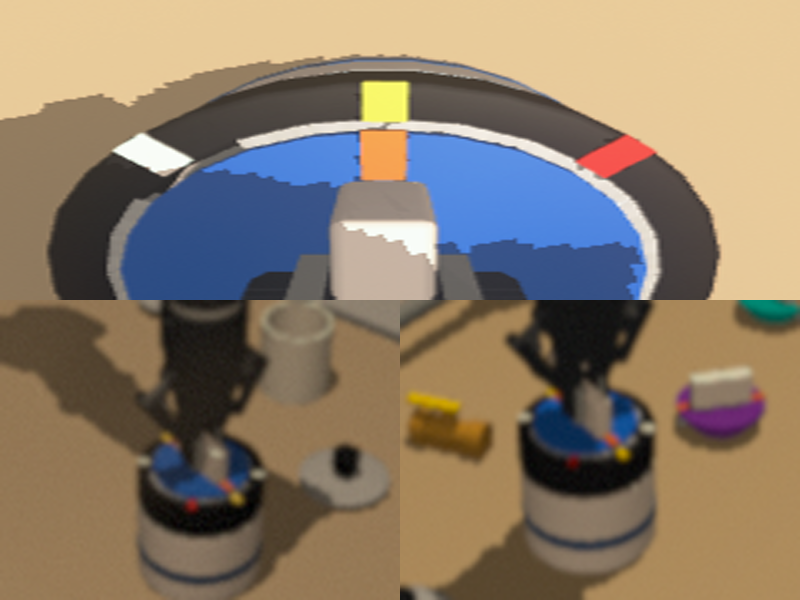

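The wrist view shows the orange pointer at (385,155) in line with the yellow mark at (385,100), with the flange seated and the cap still gripped. The lid stands upright on the worktop. I'm handing in.

```bash
python3 -c "
from cell import *
print(hand_in())"
```

```text
the job is handed in; nothing more can be done
None
```

The job is handed in: the dust lid stands upright on the worktop, and the blue cap is fully down, turned to the yellow mark and still held in the gripper, at about 26 s on the robot's clock.

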